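# Set the air valve and hold the index plunger out of a blank fixture

### The arm

A 6-joint arm with a two-finger parallel gripper is mounted at the origin on the work surface. World frame = base frame: x ahead of the robot, y to its left, z up, the work surface at z = 0. Lengths are in mm, angles in degrees, forces in N, time in s.
With the tool pointing down it reaches from about 300 to 750 mm from the base axis. Payload 8.5 kg.
Tool frame: the origin (TCP) lies at the very end of the fingers, on their centre line; the grasp point (between the pads) lies 19 mm behind it; z points along the fingers, y is the line along which they close (so a half turn about z gives the same grasp; the last joint's range is limited). The gripper opens to 88 mm and grips with 3 to 60 N. Pads are 18 mm wide; open, the fingers measure 123 mm over their backs; the gripper's body (75 mm by 187 mm) begins 45 mm behind the grasp point.
Start: joints at [-84.872, 21.807, 74.336, -0, 83.858, -12.336], TCP at [165.051, -524.632, 238.748] pointing down, gripper open.
Joint ranges: [-178.18, 178.18], [-50.72, 133.34], [12.68, 142.11], [-81.47, 261.47], [9.98, 163.14], [-165.26, 165.26]. Speed limits (degrees/s): [136.94, 136.94, 180, 180, 180, 180].

### API

Orientations are given as a 3x3 rotation matrix whose columns are the frame's x, y, z axes.
In Python, from workcell import bot, vision, finish_job gives the robot as it stands. The module is installed in compiled form; this text tells all that it offers.
- The arm moves only by the tool play_rows, never from a script. Its argument "moves" is a list of rows, each an object with "travel": the shift along the tool's x, y, z in mm, a list of three; "delta_rot": the turn, a rotation vector about the tool's x, y, z in degrees, a list of three. In form: [{"travel": [tx, ty, tz], "delta_rot": [wx, wy, wz]}, ...]. A call has 1 to 12 rows; each row shifts and turns the commanded pose from where the row before left it, along the tool's axes as they then stand; what a row does not reach is not made up. A row lasts 1/12 s, in which the tool goes at most 41.7 mm and 7.16 degrees, less where a joint would pass 70% of its speed; a pose out of reach is approached as far as the arm can. A call with a gripper value outside its range is refused whole. "grip" is the finger opening in mm, from 0 to 88.1, set as the call begins (left out, the last holds). The fingers move at their own pace and stop on an object; "grip_force" is the grip in N (left out, the last holds). Time passes only in rows, so rows that do not move let the fingers close. It gives the time, the measured TCP pose, the force, the opening and the grip force at its end, in the units of the state.
- bot.state(): the state, without advancing time (a new reading comes with each control period).
- vision.read_camera(name): name is "scene" or "side" or "wrist"; returns (picture, depth): 400x640x3 uint8, red, green, blue; 400x640 float32, mm along the optical axis (not along the pixel's ray), 0 where there is no reading.
- vision.camera_info(name): a dict with "fx", "fy", "cx", "cy" (pixels), "R" (3x3) and "t" (3): a world point X has camera coordinates R X + t. Camera axes: x right, y down, z forward; pixel columns grow to the right and rows downward; lengths in mm; the calibration is good to about 2 mm. A picture is of the moment at which its call begins: read the wrist's pose just before it. camera_info takes no time and is no camera call; for the wrist camera it gives the pose at the moment of the call.
- finish_job(): hands the job in; it is judged then, once.
The state is a dict: "time_s": time; "q": joint angles; "joint_velocities": joint speeds; "tau": joint torques, N m; "eef_pos": TCP position; "eef_rot": TCP orientation; "force": force on the tool from outside, world axes, zero at the start; "ft_torque": the same for the moment, N m; "width": finger opening in mm; "grip_force": force on a finger pad.
Only numpy, scipy, OpenCV 4.12 (cv2) and the standard library are available. Lean on these libraries where they do the work, as an engineer would, in place of code of your own. Each camera call takes 0.05 s, during which the arm holds its last target. There are 200 camera calls.

### The job

Turn the yellow valve handle clockwise until its red pointer end points at the green 60 degree mark on the white dial, so the indexing fixture gets its air. Then take the red knob of the fixture's sprung index plunger, pull it fully back along its slanted axis so that the pin is clear of its hole, and finish while still holding it there, so that I can turn the ring. Leave the screwdriver, the jar, the bur block and the white blank where they are.

Things in the scene. Friction and masses are not known exactly. Their poses are not given: they have to be found in the camera images.
- valve: Air valve fixed to the bench: dark block with a round white dial, 132 mm across, top face 70 mm above the bench. Origin on the bench under the handle's axis, z up. The 0 mark lies along its +x from the axis, the 90 mark along -y (clockwise from above); black marks at 0, 30, 90, one broad green mark at 60 degrees, 51 to 64 mm from the axis. Pipes below the dial end at y = +-102 mm.
- valve_handle (a joint): Angle of the yellow valve handle in rad: 0 closed (pointer at the 0 mark), grows clockwise seen from above, stop at 1.571; the green mark is 1.047. It stays where it is left (about 0.06 N m of friction). At the start it is somewhere between 0 and 0.6.
- handle_axis (a point): Point on the valve handle's vertical turning axis at the height of its top, 117 mm above the bench. The handle is a yellow bar 12 mm thick with upright sides, 24 mm tall (93 to 117 mm above the bench), reaching from 20 mm behind the axis to 48 mm in front of it, where its pointer end is red; a hub 26 mm across stands under it.
- handle_tip (a point): The red pointer end of the valve handle: top edge of the bar, 48 mm from the turning axis. Turns with the handle.
- fixture: Fixture for milling blanks, fixed: base 180 x 150 x 12 mm (x -80 to 100), bevelled steel ring 124 mm across with a white blank (axis at x = 35, top 73 mm high), blue bracket with slanted sleeve (22 mm across) in front. Origin on the bench, z up, +x from plunger to ring. The plunger leans 25 degrees from vertical towards -x: pulling direction (-0.423, 0, 0.906) in this frame.
- plunger (a joint): How far the index plunger is pulled out, in m: 0 seated by its spring with the pin 10 mm deep in the hole of the ring, 0.016 fully back against its stop. The spring pulls back with 8 N at 0 rising to 14.4 N at 0.016 and returns the plunger if it is let go.
- plunger_top (a point): Centre of the top face of the plunger's red round knob, which is 25 mm in diameter and 28 mm long along the slanted axis, and 2 mm clear of the sleeve when seated. Moves with the plunger; seated it is at (-44, 0, 121) mm in the fixture's frame. Its z axis points out along the pulling direction.
- screwdriver: Loose red-handled screwdriver 180 mm long lying on the bench to the left of the work; origin on its underside; leave alone.
- jar: Loose jar 56 mm across, 75 mm tall, beyond the work; origin centre of its underside; leave alone.
- bur_block: Loose blue block 70 x 50 x 28 mm with milling burs, 50 mm tall in all, to the right of the work; origin centre of its underside; leave alone.
- blank: Loose white milling blank, disc 98 mm across and 16 mm thick, beyond the work; origin centre of its underside; leave alone.
Things that resemble listed ones, but are neither listed nor needed, are in the scene too. What is shaped like the fixture but purple is not meant.

How it is judged:
By the outcome, as a careful person would: the job done as asked, in the order asked, and still so for the second after the job is handed in, while the arm keeps its last pose, push and grip.
It also fails if it takes over 40 s, if anything falls off the work surface, if the arm or the gripper's body presses on something with over 40 N, if the wrist force passes 120 N, or if a joint passes its speed limit or range.

## Working session

There is one attempt and no reset: what is moved stays moved. The work goes in short steps, Python scripts to look and compute and a tool call to move; the robot and the scene stay as the last step left them, time stands still between calls to the robot, and variables do not carry over. Pictures are saved under pics/ and viewed, at most 10 in all, crops included, and the job is handed in when it is done.

Besides the shell and the picture viewer there is one more tool, called after "Emit:" as a command line: name --argument value ..., lists and objects as JSON in quotes. play_rows: Moves the arm, as the interface text tells. Its arguments: {"type":"object","properties":{"moves":{"type":"array","items":{"type":"object","properties":{"travel":{"type":"array","items":{"type":"number"}},"delta_rot":{"type":"array","items":{"type":"number"}}}}},"grip":{"type":"number"},"grip_force":{"type":"number"}},"required":["moves"]}

```bash
mkdir -p pics
cat > h.py <<'E'
import numpy as np, cv2
from workcell import bot, vision, finish_job
def cam(n):
    i=vision.camera_info(n); p,d=vision.read_camera(n); return p,d,i
def pts(d,i,v,u):
    z=d[v,u]; c=np.stack([(u-i['cx'])/i['fx']*z,(v-i['cy'])/i['fy']*z,z],-1)
    return (c-np.array(i['t']))@np.array(i['R'])
def ray(i,u,v,h):
    R=np.array(i['R']);C=-R.T@np.array(i['t']);r=R.T@np.array([(u-i['cx'])/i['fx'],(v-i['cy'])/i['fy'],1]);return C+r*(h-C[2])/r[2]
def proj(i,X):
    c=np.array(i['R'])@np.array(X)+np.array(i['t']);return c[0]/c[2]*i['fx']+i['cx'],c[1]/c[2]*i['fy']+i['cy']
E
python3 - <<'E'
from h import *
s=bot.state();print(s['time_s'],s['eef_pos'],np.round(s['eef_rot'],3))
for n in ['scene','side']:
    p,d,i=cam(n);cv2.imwrite(f'pics/{n}1.png',p[:,:,::-1]);np.savez(f'{n}1.npz',p=p,d=d,**i)
    print(n,-np.array(i['R']).T@np.array(i['t']),i['fx'])
E
```

```text
0.0 [ 165.0482719  -524.36744399  238.17214403] [[ 0.954  0.3   -0.   ]
 [ 0.3   -0.954  0.001]
 [ 0.    -0.001 -1.   ]]
scene [1381.81908901  205.70907497 1224.8235949 ] 458.10840664155444
side [ -68.775474   1002.54546865  775.49898213] 495.17743209527794
```

View pics/scene1.png

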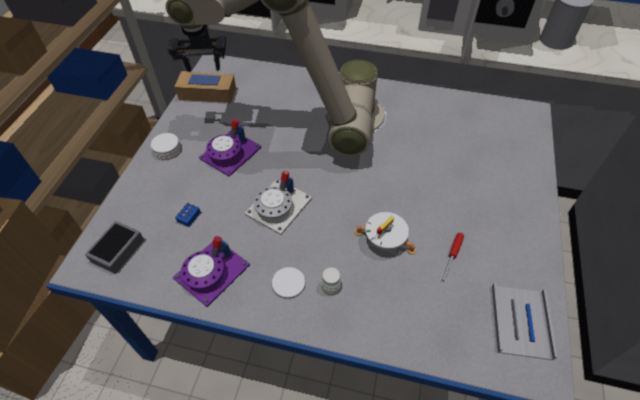

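View pics/side1.png

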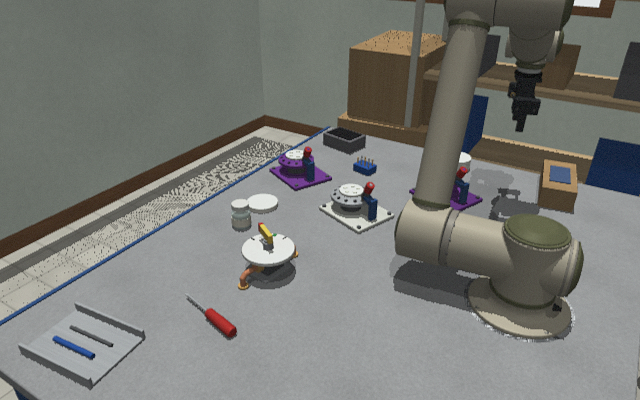

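The scene view shows the wanted fixture (pale base) at (280,205), with its red knob at (286,177). Knobs that could be mistaken for it are on the purple fixtures at (236,128) and (218,243), and the screwdriver handle is also red at (457,244). The valve dial is at (387,232) with its yellow handle at (386,226). The side view shows the same valve at (268,248) and the pale fixture at (357,207), knob at (370,187).

Run:
```python
from h import *
ims=[]
for n,(u0,u1,v0,v1),(a0,a1,b0,b1) in [('scene',(350,425,205,260),(240,320,165,235)),('side',(235,305,220,290),(315,400,175,235))]:
    i=np.load(n+'1.npz');p,d=i['p'],i['d'];hsv=cv2.cvtColor(p,cv2.COLOR_RGB2HSV).astype(int);H,S,V=hsv[...,0],hsv[...,1],hsv[...,2]
    def reg(m,b):
        z=np.zeros_like(m);z[b[2]:b[3],b[0]:b[1]]=1;v,u=np.nonzero(m&z);return v,u
    vb=(u0,u1,v0,v1);fb=(a0,a1,b0,b1)
    red=((H<8)|(H>172))&(S>150)&(V>70)
    for nm,m,b in [('handle',(H>20)&(H<35)&(S>130)&(V>80),vb),('tip',red,vb),('green',(H>40)&(H<85)&(S>80),vb),('dial',(S<40)&(V>150),vb),('orange',(H>8)&(H<20)&(S>120),vb),('knob',red,fb),('blue',(H>100)&(H<130)&(S>100),fb)]:
        v,u=reg(m,b)
        if len(v)==0: print(n,nm,'none');continue
        P=pts(d,i,v,u);print(n,nm,len(v),'px',u.mean().round(1),v.mean().round(1),'med',np.median(P,0).round(1),'min',P.min(0).round(),'max',P.max(0).round())
        if nm in('handle','tip'):
            t=P[P[:,2]>112];print('  top',len(t),t.mean(0).round(1) if len(t) else '')
        if nm=='dial':
            t=P[abs(P[:,2]-70)<5];(c,r)=cv2.minEnclosingCircle(t[:,:2].astype(np.float32));print('  circle',c,r)
            q=np.stack([u,v],1)[abs(P[:,2]-70)<5];W=np.array([ray(i,a,b_,70)[:2] for a,b_ in q],np.float32);print('  raycircle',cv2.minEnclosingCircle(W))
        if nm=='knob':
            t=P[P[:,2]>np.percentile(P[:,2],75)];print('  hi',t.mean(0).round(1))
    # base
    v,u=np.mgrid[b0:b1,a0:a1].reshape(2,-1);P=pts(d,i,v,u);k=(abs(P[:,2]-12)<4)&(S[v,u]<60);
    print(n,'base',k.sum(),cv2.minAreaRect(P[k,:2].astype(np.float32)))
    for b in (vb,fb): ims.append(cv2.resize(p[b[2]:b[3],b[0]:b[1],::-1],(400,300),interpolation=cv2.INTER_CUBIC))
cv2.imwrite('pics/crop.png',np.vstack([np.hstack(ims[:2]),np.hstack(ims[2:])]))
```

```text
scene handle 59 px 386.6 223.2 med [577.  202.6 115.3] min [552. 188.  98.] max [1382.  216. 1225.]
  top 40 [597.  201.2 145. ]
scene tip 12 px 379.1 230.0 med [606.8 184.  114.5] min [601. 181. 108.] max [610. 190. 121.]
  top 7 [605.9 183.9 117.5]
scene green 6 px 368.0 230.5 med [588.3 151.3  73.4] min [581. 148.  68.] max [591. 155.  76.]
scene dial 1003 px 387.5 229.5 med [569.1 213.2  71.4] min [447. 139.  -3.] max [1382.  276. 1225.]
  circle (565.2704467773438, 203.61195373535156) 67.63814544677734
  raycircle ((565.2715454101562, 204.7219696044922), 66.11112976074219)
scene orange 122 px 387.6 239.4 med [581.3 271.1  22. ] min [545. 108.   1.] max [604. 301. 119.]
scene knob 47 px 284.5 176.6 med [ 473.7 -143.8  115.4] min [ 463. -153.  101.] max [ 482. -135.  133.]
  hi [ 471.8 -143.9  125.9]
scene blue 70 px 289.5 185.1 med [ 453.7 -135.2   52.5] min [ 446. -148.   16.] max [ 478. -129.   83.]
scene base 780 ((481.2513427734375, -171.84988403320312), (296.93524169921875, 270.3053894042969), 13.55378532409668)
side handle 126 px 265.8 233.3 med [570.8 209.8 114.1] min [550
[... 258 characters left out ...]
x [592. 158.  76.]
side dial 2780 px 272.4 248.5 med [591.  181.2   2.9] min [-69. -41.  -4.] max [ 755. 1003.  775.]
  circle (569.09814453125, 208.01858520507812) 67.19733428955078
  raycircle ((568.8291015625, 206.31744384765625), 67.16902923583984)
side orange 184 px 252.6 272.7 med [576.6 285.7  30.6] min [-69. 113.   1.] max [ 607. 1003.  775.]
side knob 48 px 368.3 187.5 med [ 467.8 -135.7  115.2] min [ -69. -154.   97.] max [ 478. 1003.  775.]
  hi [422.7 -44.6 176.8]
side blue 197 px 371.1 206.3 med [ 449.  -133.2   60.1] min [ 441. -414.    1.] max [ 601. -122.   82.]
side base 927 ((579.25537109375, -185.11099243164062), (159.16567993164062, 327.50201416015625), 68.46952056884766)
```

View pics/crop.png

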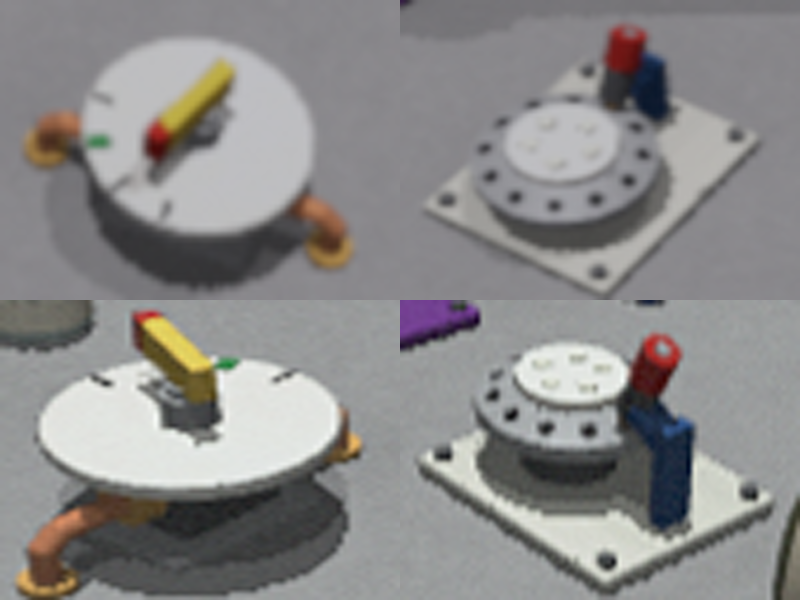

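The crops confirm the pale fixture with its blue bracket, red knob and ring, and the valve with the red pointer between the 0/30 marks and the green mark beyond it. From the two views the axis is about (567,205), the green mark is at −68° and the pointer at −28°. The handle therefore has about 40° to go clockwise. I'll turn the wrist first.

Emit:
play_rows --moves '[{"travel": [0,0,0],"delta_rot": [0,0,-7]},{"travel": [0,0,0],"delta_rot": [0,0,-7]},{"travel": [0,0,0],"delta_rot": [0,0,-7]},{"travel": [0,0,0],"delta_rot": [0,0,-7]},{"travel": [0,0,0],"delta_rot": [0,0,-7]},{"travel": [0,0,0],"delta_rot": [0,0,-7]},{"travel": [0,0,0],"delta_rot": [0,0,-7]},{"travel": [0,0,0],"delta_rot": [0,0,-7]},{"travel": [0,0,0],"delta_rot": [0,0,-7]},{"travel": [0,0,0],"delta_rot": [0,0,-7]},{"travel": [0,0,0],"delta_rot": [0,0,-7]},{"travel": [0,0,0],"delta_rot": [0,0,-7]}]'

```text
time_s: 1.1
eef_pos: [165.0, -524.5, 238.4]
eef_rot: [[-0.205, 0.979, -0.0], [0.979, 0.205, 0.001], [0.001, 0.0, -1.0]]
force: [0.7, 0.2, -0.2]
width: 88.5
grip_force: 0.0
```

Emit:
play_rows --moves '[{"travel": [0,0,0],"delta_rot": [0,0,-7]},{"travel": [0,0,0],"delta_rot": [0,0,-7]},{"travel": [0,0,0],"delta_rot": [0,0,-7]},{"travel": [0,0,0],"delta_rot": [0,0,-7]},{"travel": [0,0,0],"delta_rot": [0,0,-7]},{"travel": [0,0,0],"delta_rot": [0,0,-7]},{"travel": [0,0,0],"delta_rot": [0,0,-7]}]'

```text
time_s: 1.68
eef_pos: [165.0, -524.5, 238.4]
eef_rot: [[-0.873, 0.488, -0.0], [0.488, 0.873, 0.001], [0.0, 0.001, -1.0]]
force: [0.2, -0.1, 0.3]
width: 88.5
grip_force: 0.0
```

Run:
```python
from h import *
s=bot.state();R=np.array(s['eef_rot']);T=np.array(s['eef_pos']);print(s['time_s'],T,np.round(R,3),s['q'])
i=vision.camera_info('wrist');C=-np.array(i['R']).T@i['t'];print('cam in tool',R.T@(C-T),'axis',R.T@np.array(i['R'])[2],'xaxis',R.T@np.array(i['R'])[0],i['fx'])
print('to valve',R.T@(np.array([567,205,238])-T))
for n in ['scene','side']:
    i=np.load(n+'1.npz');p,d=i['p'],i['d'];h=cv2.cvtColor(p,cv2.COLOR_RGB2HSV).astype(int)
    v,u=np.mgrid[0:400,0:640].reshape(2,-1);P=pts(d,i,v,u);D=np.hypot(P[:,0]-490,P[:,1]+165)
    k=(D<140)&(abs(P[:,2]-12)<5)&(h[v,u,1]<45)&(h[v,u,2]>165);r=cv2.minAreaRect(np.array([ray(i,a,b,12)[:2] for a,b in zip(u[k],v[k])],np.float32));print(n,k.sum(),r)
    k=(D<100)&(abs(P[:,2]-73)<5)&(h[v,u,1]<40)&(h[v,u,2]>185);print('blank',k.sum(),cv2.minEnclosingCircle(np.array([ray(i,a,b,73)[:2] for a,b in zip(u[k],v[k])],np.float32)),P[k].mean(0))
```

```text
1.6833 [ 165.04099366 -524.47714435  238.37994303] [[-0.873  0.488 -0.   ]
 [ 0.488  0.873  0.001]
 [ 0.     0.001 -1.   ]] [-8.48719900e+01  2.18279018e+01  7.43644573e+01  4.63044259e-04
  8.38575738e+01 -1.45682604e+02]
cam in tool [  65.93982482    1.26010424 -144.89523511] axis [-0.25743957 -0.00102798  0.96629385] xaxis [-8.49203330e-04  9.99999289e-01  8.37596231e-04] 307.4324680253862
to valve [  4.84968396 832.87670186   0.98556325]
scene 318 ((511.27386474609375, -161.9508056640625), (144.14407348632812, 173.57290649414062), 70.6639633178711)
blank 185 ((533.644775390625, -170.7274169921875), 33.34708023071289) [ 534.25196521 -170.07798804   74.41134329]
side 497 ((515.1867065429688, -161.5610809326172), (150.01492309570312, 180.45150756835938), 70.74903106689453)
blank 203 ((539.1807250976562, -171.2762908935547), 37.34312057495117) [ 537.35324331 -166.91403865   74.75941033]
```

Emit:
play_rows --moves '[{"travel": [0,34,0],"delta_rot": [0,0,0]},{"travel": [0,34,0],"delta_rot": [0,0,0]},{"travel": [0,34,0],"delta_rot": [0,0,0]},{"travel": [0,34,0],"delta_rot": [0,0,0]},{"travel": [0,34,0],"delta_rot": [0,0,0]},{"travel": [0,34,0],"delta_rot": [0,0,0]},{"travel": [0,34,0],"delta_rot": [0,0,0]},{"travel": [0,34,0],"delta_rot": [0,0,0]},{"travel": [0,34,0],"delta_rot": [0,0,0]},{"travel": [0,34,0],"delta_rot": [0,0,0]},{"travel": [0,34,0],"delta_rot": [0,0,0]},{"travel": [0,34,0],"delta_rot": [0,0,0]}]'

```text
time_s: 2.68
eef_pos: [366.5, -168.0, 238.7]
eef_rot: [[-0.87, 0.493, -0.0], [0.493, 0.87, 0.0], [0.0, 0.0, -1.0]]
force: [0.1, -0.9, -0.8]
width: 88.1
grip_force: 0.0
```

Emit:
play_rows --moves '[{"travel": [0,35,0],"delta_rot": [0,0,0]},{"travel": [0,35,0],"delta_rot": [0,0,0]},{"travel": [0,35,0],"delta_rot": [0,0,0]},{"travel": [0,35,0],"delta_rot": [0,0,0]},{"travel": [0,35,0],"delta_rot": [0,0,0]},{"travel": [0,35,0],"delta_rot": [0,0,0]},{"travel": [0,35,0],"delta_rot": [0,0,0]},{"travel": [0,35,0],"delta_rot": [0,0,0]},{"travel": [0,35,0],"delta_rot": [0,0,0]},{"travel": [0,35,0],"delta_rot": [0,0,0]},{"travel": [0,35,0],"delta_rot": [0,0,0]},{"travel": [5,35,0],"delta_rot": [0,0,0]}]'

```text
time_s: 3.68
eef_pos: [569.7, 199.7, 238.2]
eef_rot: [[-0.87, 0.493, -0.001], [0.493, 0.87, -0.0], [0.0, -0.001, -1.0]]
force: [0.5, -0.4, 0.0]
width: 88.0
grip_force: 0.0
```

```bash
cat > valve.py <<'E'
from h import *
import sys
s=bot.state();R=np.array(s['eef_rot']);T=np.array(s['eef_pos']);print(s['time_s'],T,np.degrees(np.arctan2(R[1,0],R[0,0])),s['q'][5],s['force'],s['width'])
p,d,i=cam('wrist');cv2.imwrite(f'pics/{sys.argv[1]}.png',p[:,:,::-1])
h=cv2.cvtColor(p,cv2.COLOR_RGB2HSV).astype(int);H,S,V=h[...,0],h[...,1],h[...,2]
v,u=np.mgrid[0:400,0:640].reshape(2,-1);P=pts(d,i,v,u);D=np.hypot(P[:,0]-567,P[:,1]-205)
def px(m,z,tol): 
    k=m[v,u]&(D<90)&(abs(P[:,2]-z)<tol); return np.array([ray(i,a,b,z)[:2] for a,b in zip(u[k],v[k])],np.float32),u[k],v[k],P[k]
red=((H<8)|(H>172))&(S>130);yel=(H>18)&(H<36)&(S>110);gr=(H>40)&(H<85)&(S>70)
g,gu,gv,_=px(gr,70,6);w,*_=px((S<60)&(V>120),70,5)
hd,hu,hv,hp=px(red|yel,117,5)
print('green',len(g),g.mean(0),'dial',cv2.minEnclosingCircle(w),len(w))
print('handle',len(hd),cv2.minAreaRect(hd),hp.mean(0))
if red.any():
    t,tu,tv,tp=px(red,117,5);print('red',len(t),t.mean(0),tu.mean(),tv.mean(),tp.mean(0))
E
python3 valve.py v1
```

```text
3.6833 [569.65338884 199.66296527 238.17242058] 150.4473152329254 -52.350765282829684 [ 0.50137566 -0.41230459  0.04240782] 88.00148601198757
green 84 [587.1561  153.11209] dial ((566.6932373046875, 207.6825408935547), 65.28607940673828) 10794
handle 869 ((578.2603149414062, 200.42080688476562), (10.96238899230957, 67.11773681640625), 59.27606964111328) [576.93581385 201.20065756 115.71570922]
red 99 [603.5253  185.49509] 323.7878787878788 230.8080808080808 [603.90252742 185.2947727  115.88914281]
```

View pics/v1.png

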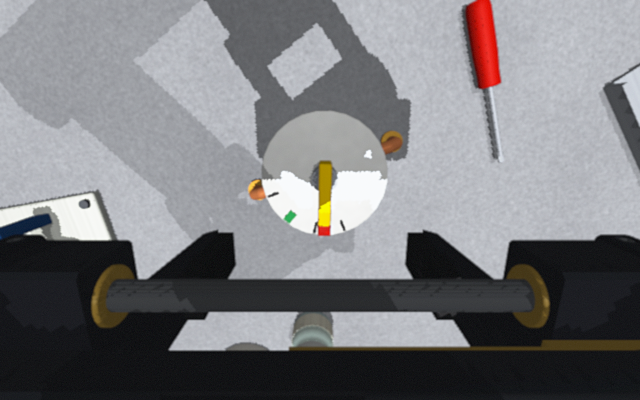

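The wrist view shows the handle vertical in the picture at (324,200), its red end at (324,231), and the green mark at (291,216). Bar centre minus 14 mm agrees with the dial centre, so the axis is at (566.5,207.6). The bar is at −30.7° and green at −69.2°, so 38.5° remain.

Emit:
play_rows --moves '[{"travel": [6.7,5.3,0],"delta_rot": [0,0,1.1]},{"travel": [0,0,20],"delta_rot": [0,0,0]},{"travel": [0,0,20],"delta_rot": [0,0,0]},{"travel": [0,0,20],"delta_rot": [0,0,0]},{"travel": [0,0,20],"delta_rot": [0,0,0]},{"travel": [0,0,20],"delta_rot": [0,0,0]},{"travel": [0,0,20],"delta_rot": [0,0,0]},{"travel": [0,0,15],"delta_rot": [0,0,0]},{"travel": [0,0,6],"delta_rot": [0,0,0]},{"travel": [0,0,0],"delta_rot": [0,0,0]},{"travel": [0,0,0],"delta_rot": [0,0,0]}]'

```text
time_s: 4.65
eef_pos: [565.9, 206.2, 98.2]
eef_rot: [[-0.86, 0.51, 0.0], [0.51, 0.86, 0.0], [-0.0, 0.0, -1.0]]
force: [0.1, 0.1, -0.4]
width: 88.1
grip_force: 0.0
```

Emit:
play_rows --moves '[{"travel": [0,0,0],"delta_rot": [0,0,0]},{"travel": [0,0,0],"delta_rot": [0,0,0]},{"travel": [0,0,0],"delta_rot": [0,0,0]},{"travel": [0,0,0],"delta_rot": [0,0,0]},{"travel": [0,0,0],"delta_rot": [0,0,0]},{"travel": [0,0,0],"delta_rot": [0,0,0]},{"travel": [0,0,0],"delta_rot": [0,0,0]},{"travel": [0,0,0],"delta_rot": [0,0,0]},{"travel": [0,0,0],"delta_rot": [0,0,0]},{"travel": [0,0,0],"delta_rot": [0,0,0]}]' --grip 8 --grip_force 20

```text
time_s: 5.48
eef_pos: [565.7, 206.2, 97.7]
eef_rot: [[-0.86, 0.51, -0.0], [0.51, 0.86, 0.0], [0.0, -0.0, -1.0]]
force: [-0.7, -0.7, -0.1]
width: 23.7
grip_force: 0.0
```

Emit:
play_rows --moves '[{"travel": [0,0,0],"delta_rot": [0,0,0]},{"travel": [0,0,0],"delta_rot": [0,0,0]},{"travel": [0,0,0],"delta_rot": [0,0,0]},{"travel": [0,0,0],"delta_rot": [0,0,0]}]'

```text
time_s: 5.82
eef_pos: [565.9, 206.5, 97.8]
eef_rot: [[-0.86, 0.509, 0.001], [0.509, 0.86, 0.001], [-0.0, 0.001, -1.0]]
force: [2.8, 3.9, -0.7]
width: 12.0
grip_force: 20.0
```

Emit:
play_rows --moves '[{"travel": [0,0,0],"delta_rot": [0,0,5]},{"travel": [0,0,0],"delta_rot": [0,0,5]},{"travel": [0,0,0],"delta_rot": [0,0,5]},{"travel": [0,0,0],"delta_rot": [0,0,5]},{"travel": [0,0,0],"delta_rot": [0,0,5]},{"travel": [0,0,0],"delta_rot": [0,0,5]},{"travel": [0,0,0],"delta_rot": [0,0,5]},{"travel": [0,0,0],"delta_rot": [0,0,3.5]},{"travel": [0,0,0],"delta_rot": [0,0,0]},{"travel": [0,0,0],"delta_rot": [0,0,0]}]'

```text
time_s: 6.65
eef_pos: [566.4, 206.9, 97.8]
eef_rot: [[-0.356, 0.935, 0.002], [0.935, 0.356, 0.001], [0.001, 0.002, -1.0]]
force: [3.9, 6.6, -2.7]
width: 11.6
grip_force: 20.0
```

Emit:
play_rows --moves '[{"travel": [0,0,0],"delta_rot": [0,0,0]},{"travel": [0,0,0],"delta_rot": [0,0,0]},{"travel": [0,0,0],"delta_rot": [0,0,0]},{"travel": [0,0,0],"delta_rot": [0,0,0]},{"travel": [0,0,-10],"delta_rot": [0,0,0]},{"travel": [0,0,-20],"delta_rot": [0,0,0]},{"travel": [0,0,-25],"delta_rot": [0,0,0]},{"travel": [0,0,-30],"delta_rot": [0,0,0]},{"travel": [0,0,-30],"delta_rot": [0,0,0]},{"travel": [0,0,-30],"delta_rot": [0,0,0]},{"travel": [0,0,0],"delta_rot": [0,0,0]},{"travel": [0,0,0],"delta_rot": [0,0,0]}]' --grip 60

```text
time_s: 7.65
eef_pos: [565.9, 206.1, 244.9]
eef_rot: [[-0.356, 0.934, 0.004], [0.934, 0.356, 0.001], [-0.001, 0.004, -1.0]]
force: [-0.5, 0.0, -0.6]
width: 60.1
grip_force: 0.0
```

```bash
python3 valve.py v2
```

```text
7.65 [565.93987071 206.14807704 244.94425728] 110.8624521518648 -12.095121801642188 [-0.50813982  0.00989177 -0.60643412] 60.06169538755761
green 0 nan dial ((567.2620849609375, 207.99168395996094), 65.27957153320312) 10404
handle 790 ((571.7808837890625, 195.19972229003906), (10.01990795135498, 67.2779312133789), 20.57282066345215) [571.16162205 196.13055646 115.80975037]
red 95 [581.90955 167.42598] 319.9894736842105 234.0 [582.0397648  167.08915342 116.09465691]valve.py:12: RuntimeWarning: Mean of empty slice.
  print('green',len(g),g.mean(0),'dial',cv2.minEnclosingCircle(w),len(w))
  ret = ret.dtype.type(ret / rcount)
```

View pics/v2.png

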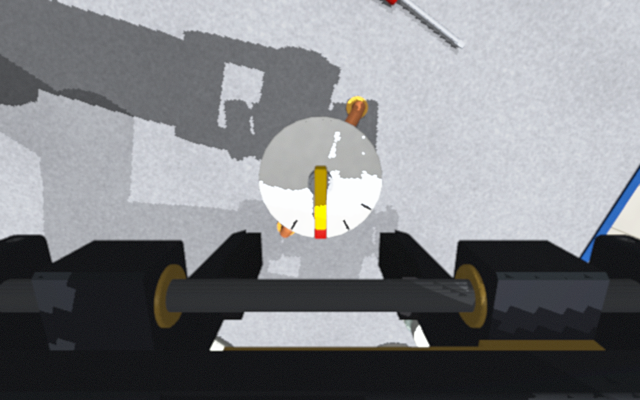

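The wrist view shows the red end at (320,234) lying over the green mark, with the 30 and 90 marks placed symmetrically at (346,225) and (294,225). The measured bar direction is −69.4° against −69.2° for green, so the valve is set. Now to the plunger.

Emit:
play_rows --moves '[{"travel": [0,0,0],"delta_rot": [0,0,-7.12]},{"travel": [0,0,0],"delta_rot": [0,0,-7.12]},{"travel": [0,0,0],"delta_rot": [0,0,-7.12]},{"travel": [0,0,0],"delta_rot": [0,0,-7.12]},{"travel": [0,0,0],"delta_rot": [0,0,-7.12]},{"travel": [0,0,0],"delta_rot": [0,0,-7.12]},{"travel": [0,0,0],"delta_rot": [0,0,-7.12]}]'

```text
time_s: 8.28
eef_pos: [565.1, 206.0, 241.3]
eef_rot: [[-0.946, 0.325, -0.003], [0.325, 0.946, -0.001], [0.003, -0.001, -1.0]]
force: [-1.6, 0.5, 0.7]
width: 59.8
grip_force: 0.0
```

Emit:
play_rows --moves '[{"travel": [2.2,-33,1],"delta_rot": [0,0,0]},{"travel": [2.2,-33,1],"delta_rot": [0,0,0]},{"travel": [2.2,-33,1],"delta_rot": [0,0,0]},{"travel": [2.2,-33,1],"delta_rot": [0,0,0]},{"travel": [2.2,-33,1],"delta_rot": [0,0,0]},{"travel": [2.2,-33,1],"delta_rot": [0,0,0]},{"travel": [2.2,-33,1],"delta_rot": [0,0,0]},{"travel": [2.2,-33,1],"delta_rot": [0,0,0]},{"travel": [2.2,-33,1],"delta_rot": [0,0,0]},{"travel": [2.2,-33,1],"delta_rot": [0,0,0]},{"travel": [2.2,-33,1],"delta_rot": [0,0,0]}]'

```text
time_s: 9.2
eef_pos: [421.4, -129.4, 230.7]
eef_rot: [[-0.944, 0.33, -0.002], [0.33, 0.944, 0.001], [0.002, 0.0, -1.0]]
force: [0.7, -0.1, -0.3]
width: 60.2
grip_force: 0.0
```

Emit:
play_rows --moves '[{"travel": [0,0,0],"delta_rot": [0,-5,0]},{"travel": [0,0,0],"delta_rot": [0,-5,0]},{"travel": [0,0,0],"delta_rot": [0,-5,0]},{"travel": [0,0,0],"delta_rot": [0,-5,0]},{"travel": [0,0,0],"delta_rot": [0,-5,0]},{"travel": [0,0,0],"delta_rot": [0,0,0]},{"travel": [0,0,0],"delta_rot": [0,0,0]}]'

```text
time_s: 9.78
eef_pos: [422.0, -128.1, 231.0]
eef_rot: [[-0.857, 0.331, 0.396], [0.301, 0.944, -0.138], [-0.419, 0.001, -0.908]]
force: [0.5, -0.6, 0.5]
width: 60.3
grip_force: 0.0
```

```bash
cat > knob.py <<'E'
from h import *
import sys
s=bot.state();R=np.array(s['eef_rot']);T=np.array(s['eef_pos']);print(s['time_s'],T,np.round(R,3).tolist(),np.round(s['q'],1))
p,d,i=cam('wrist');cv2.imwrite(f'pics/{sys.argv[1]}.png',p[:,:,::-1])
h=cv2.cvtColor(p,cv2.COLOR_RGB2HSV).astype(int);H,S,V=h[...,0],h[...,1],h[...,2]
v,u=np.mgrid[0:400,0:640].reshape(2,-1);P=pts(d,i,v,u);D=np.hypot(P[:,0]-466,P[:,1]+144)
red=((H<8)|(H>172))&(S>110)
k=red[v,u]&(D<50);Q=(P[k]-T)@R
print('knob',k.sum(),u[k].mean(),v[k].mean(),P[k].min(0),P[k].max(0));print('in tool min/max',Q.min(0),Q.max(0))
t=Q[Q[:,2]<np.percentile(Q[:,2],2)+4];print('top face tool',len(t),t.mean(0),t.min(0),t.max(0),'world',T+R@t.mean(0))
k=(np.hypot(P[:,0]-537,P[:,1]+170)<80)&(abs(P[:,2]-73)<4)&(S[v,u]<60)&(V[v,u]>100);W=np.array([ray(i,a,b,73)[:2] for a,b in zip(u[k],v[k])],np.float32)
if k.any(): print('blank',k.sum(),cv2.minEnclosingCircle(W))
k=(np.hypot(P[:,0]-512,P[:,1]+162)<140)&(abs(P[:,2]-12)<4)&(S[v,u]<50);W=np.array([ray(i,a,b,12)[:2] for a,b in zip(u[k],v[k])],np.float32)
if k.any(): print('base',k.sum(),cv2.minAreaRect(W))
E
python3 knob.py k1
```

```text
9.7833 [ 422.04513365 -128.14411513  231.04182547] [[-0.857, 0.331, 0.396], [0.301, 0.944, -0.138], [-0.419, 0.001, -0.908]] [ -36.6    1.6  106.9    9.7   48.1 -112.2]
knob 523 318.25621414913957 180.96558317399618 [ 450.77389197 -171.56225061   64.73768563] [ 499.43511084 -131.02750271  124.77566428]
in tool min/max [-11.29033665 -15.79115462 116.9692927 ] [ 20.99477179  10.62236764 187.21528958]
top face tool 457 [  9.56726235  -0.52778823 119.10233288] [ -2.87177796 -12.3405405  116.9692927 ] [ 20.7521397   10.62236764 121.52579761] world [ 460.79623831 -142.22288662  118.89318817]
blank 2210 ((517.8239135742188, -161.30252075195312), 53.98823928833008)
base 8100 ((509.58624267578125, -158.9940643310547), (148.00131225585938, 176.70681762695312), 70.6280288696289)
```

View pics/k1.png

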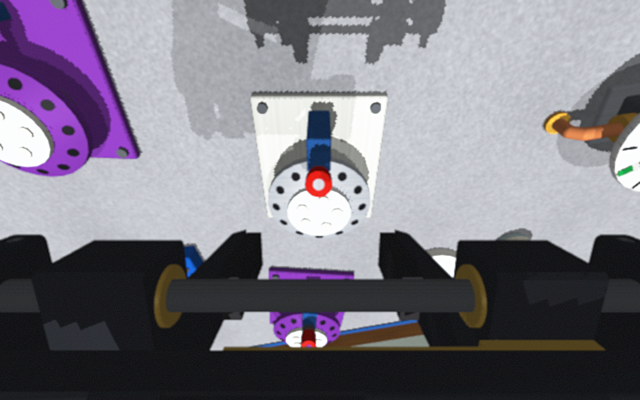

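The wrist view shows the red ring-shaped knob top at (319,184) above the blue bracket, centred between the fingers, on the pale base. In the tool frame the top centre is (9.0, −0.8, 119), with the expected 24 mm width. I'll move down along the axis to 26 mm below the top face and grip.

Emit:
play_rows --moves '[{"travel": [9,-0.8,0],"delta_rot": [0,0,0]},{"travel": [0,0,20],"delta_rot": [0,0,0]},{"travel": [0,0,20],"delta_rot": [0,0,0]},{"travel": [0,0,20],"delta_rot": [0,0,0]},{"travel": [0,0,20],"delta_rot": [0,0,0]},{"travel": [0,0,20],"delta_rot": [0,0,0]},{"travel": [0,0,15],"delta_rot": [0,0,0]},{"travel": [0,0,15],"delta_rot": [0,0,0]},{"travel": [0,0,10],"delta_rot": [0,0,0]},{"travel": [0,0,5],"delta_rot": [0,0,0]},{"travel": [0,0,0],"delta_rot": [0,0,0]},{"travel": [0,0,0],"delta_rot": [0,0,0]}]'

```text
time_s: 10.83
eef_pos: [472.7, -146.7, 96.4]
eef_rot: [[-0.856, 0.33, 0.398], [0.299, 0.944, -0.139], [-0.422, 0.0, -0.907]]
force: [-0.6, 0.3, 0.8]
width: 60.1
grip_force: 0.0
```

Emit:
play_rows --moves '[{"travel": [0,0,0],"delta_rot": [0,0,0]},{"travel": [0,0,0],"delta_rot": [0,0,0]},{"travel": [0,0,0],"delta_rot": [0,0,0]},{"travel": [0,0,0],"delta_rot": [0,0,0]},{"travel": [0,0,0],"delta_rot": [0,0,0]},{"travel": [0,0,0],"delta_rot": [0,0,0]},{"travel": [0,0,0],"delta_rot": [0,0,0]},{"travel": [0,0,0],"delta_rot": [0,0,0]},{"travel": [0,0,0],"delta_rot": [0,0,0]}]' --grip 15 --grip_force 40

```text
time_s: 11.58
eef_pos: [472.6, -147.4, 96.8]
eef_rot: [[-0.855, 0.331, 0.399], [0.299, 0.944, -0.141], [-0.423, -0.001, -0.906]]
force: [-5.0, -4.2, 2.2]
width: 23.7
grip_force: 40.0
```

Emit:
play_rows --moves '[{"travel": [0,0,-3],"delta_rot": [0,0,0]},{"travel": [0,0,-3],"delta_rot": [0,0,0]},{"travel": [0,0,-3],"delta_rot": [0,0,0]},{"travel": [0,0,-3],"delta_rot": [0,0,0]},{"travel": [0,0,0],"delta_rot": [0,0,0]},{"travel": [0,0,0],"delta_rot": [0,0,0]}]' --grip_force 50

```text
time_s: 12.08
eef_pos: [468.0, -145.8, 107.0]
eef_rot: [[-0.855, 0.331, 0.398], [0.3, 0.944, -0.14], [-0.423, -0.001, -0.906]]
force: [3.8, -6.8, -10.9]
width: 23.6
grip_force: 50.0
```

Emit:
play_rows --moves '[{"travel": [0,0,-2],"delta_rot": [0,0,0]},{"travel": [0,0,-2],"delta_rot": [0,0,0]},{"travel": [0,0,0],"delta_rot": [0,0,0]},{"travel": [0,0,0],"delta_rot": [0,0,0]}]'

```text
time_s: 12.42
eef_pos: [466.5, -145.3, 110.5]
eef_rot: [[-0.855, 0.331, 0.398], [0.3, 0.944, -0.14], [-0.422, -0.001, -0.906]]
force: [4.9, -6.7, -12.5]
width: 24.0
grip_force: 50.0
```

Emit:
play_rows --moves '[{"travel": [0,0,-1],"delta_rot": [0,0,0]},{"travel": [0,0,0],"delta_rot": [0,0,0]},{"travel": [0,0,0],"delta_rot": [0,0,0]}]'

```text
time_s: 12.67
eef_pos: [466.1, -145.2, 111.4]
eef_rot: [[-0.855, 0.331, 0.398], [0.3, 0.944, -0.14], [-0.422, -0.001, -0.906]]
force: [5.0, -7.1, -12.2]
width: 23.8
grip_force: 50.0
```

Emit:
play_rows --moves '[{"travel": [0,0,-0.7],"delta_rot": [0,0,0]},{"travel": [0,0,0],"delta_rot": [0,0,0]},{"travel": [0,0,0],"delta_rot": [0,0,0]}]' --grip_force 55

```text
time_s: 12.92
eef_pos: [466.0, -145.1, 111.4]
eef_rot: [[-0.856, 0.331, 0.398], [0.3, 0.944, -0.14], [-0.422, -0.0, -0.907]]
force: [11.9, -8.6, -22.3]
width: 23.5
grip_force: 55.0
```

Emit:
play_rows --moves '[{"travel": [0,0,-0.6],"delta_rot": [0,0,0]},{"travel": [0,0,0],"delta_rot": [0,0,0]},{"travel": [0,0,0],"delta_rot": [0,0,0]}]'

```text
time_s: 13.17
eef_pos: [466.0, -145.1, 111.5]
eef_rot: [[-0.856, 0.331, 0.397], [0.301, 0.943, -0.14], [-0.421, 0.0, -0.907]]
force: [17.0, -9.6, -30.9]
width: 23.7
grip_force: 55.0
```

The force rises sharply at 16 mm of travel, so the plunger is on its stop. I'll ease the pull slightly, hold, and check everything.

Emit:
play_rows --moves '[{"travel": [0,0,0.7],"delta_rot": [0,0,0]},{"travel": [0,0,0],"delta_rot": [0,0,0]},{"travel": [0,0,0],"delta_rot": [0,0,0]},{"travel": [0,0,0],"delta_rot": [0,0,0]},{"travel": [0,0,0],"delta_rot": [0,0,0]},{"travel": [0,0,0],"delta_rot": [0,0,0]},{"travel": [0,0,0],"delta_rot": [0,0,0]},{"travel": [0,0,0],"delta_rot": [0,0,0]},{"travel": [0,0,0],"delta_rot": [0,0,0]},{"travel": [0,0,0],"delta_rot": [0,0,0]},{"travel": [0,0,0],"delta_rot": [0,0,0]},{"travel": [0,0,0],"delta_rot": [0,0,0]}]'

```text
time_s: 14.17
eef_pos: [466.1, -145.1, 111.4]
eef_rot: [[-0.856, 0.331, 0.398], [0.3, 0.944, -0.14], [-0.422, -0.0, -0.907]]
force: [9.5, -7.7, -20.7]
width: 23.8
grip_force: 55.0
```

Run:
```python
from h import *
ims=[]
for n,b in [('scene',(230,430,120,270)),('side',(210,410,140,290))]:
    p,d,i=cam(n);ims.append(cv2.resize(p[b[2]:b[3],b[0]:b[1],::-1],(400,300),interpolation=cv2.INTER_CUBIC))
cv2.imwrite('pics/end.png',np.hstack(ims));print(bot.state()['force'],bot.state()['width'])
```

```text
[  9.80860907  -8.02102212 -21.12881186] 23.56022504844554
```

View pics/end.png

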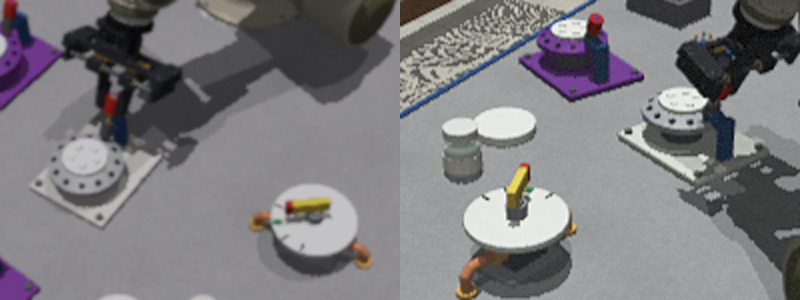

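The left crop shows the gripper holding the raised red knob at (112,105), and the handle's red end above the green mark at (285,212). The right crop agrees, with the handle at (520,182), and the jar and blank have not moved. The hold is steady on the stop at about 24 N axial. Handing in.

```bash
python3 -c "
from workcell import finish_job
print(finish_job())"
```

```text
the job is handed in; nothing more can be done
None
```

The valve pointer is on the green 60° mark (measured within about 0.5°), and the job was handed in at about 14 s with the plunger held on its stop, 16 mm out; the loose items were never touched.

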